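# Switch off the ultrasonic bath and draw its test probe to drip

## Robot

A 7-joint arm with a two-finger parallel gripper is mounted at the origin on the work surface. World frame = base frame: x ahead of the robot, y to its left, z up, the work surface at z = 0. Lengths are in mm, angles in rad, forces in N, time in s.
With the tool pointing down it reaches from about 400 to 875 mm from the base axis. Payload 4.4 kg.
Tool frame: the origin (TCP) lies midway between the tips of the shut fingers; the grasp point (between the pads) lies 19 mm behind it; z points along the fingers, y is the direction in which the jaws open and shut (so a half turn about z gives the same grasp; the last joint's range is limited). The gripper opens to 85 mm and grips with 20 to 120 N. Pads are 22 mm wide; open, the fingers measure 114 mm over their backs; the gripper's body (76 mm by 85 mm) begins 54 mm behind the grasp point. The pads swing forward as they close: fully open they stand 13 mm farther back than shut.
Start: joints at [-1.168, 0.628, 0.038, 1.517, -0.027, 0.996, -0.02], TCP at [293.66, 579.898, 231.313] pointing down, gripper open.
Joint ranges: [-3.06, 3.06], [-0.37, 2.12], [-1.25, 1.32], [0.18, 2.47], [-1.1, 4.24], [0.23, 1.98], [-2.94, 2.94]. Speed limits (rad/s): [2.57, 2.57, 3.14, 3.14, 3.14, 3.14, 3.14].

## Interface

Orientations are given as [roll, pitch, yaw] about the fixed x, y, z axes, in that order (R = Rz(yaw) Ry(pitch) Rx(roll)).
In Python, from cell import * gives the robot as it stands. The module is installed in compiled form; this text tells all that it offers.
- The arm moves only by the tool move_arm, never from a script. Its argument "series" is a list of rows, each a list of 2 entries, a list of its own where there are three numbers: the shift along the tool's x, y, z in m, then the turn about the tool's z in rad. In form: [[[x, y, z], yaw], ...]. A call has 1 to 5 rows; each row is the pose to reach, as a shift and turn from the pose measured when the call began, along the tool's axes at that moment; what a row does not reach only later rows make up. A row lasts 1/8 s, in which the tool goes at most 62.5 mm and 10.7 degrees, less where a joint would pass 70% of its speed; a pose out of reach is approached as far as the arm can. A call with a gripper value outside its range is refused whole. "claw" is the opening, from 0 (shut) to 1 (fully open), set as the call begins (left out, the last holds). The fingers move at their own pace and stop on an object; the grip force is fixed at half the most. Time passes only in rows, so rows that repeat a pose let the fingers close. It gives the time, the measured TCP pose, the force and the opening at its end, in the units of the state.
- read_state(): the state, without advancing time (a new reading comes with each control period).
- get_image(name): name is "scene" or "top" or "wrist"; returns the picture (480x640x3 uint8, blue, green, red); there is no depth.
- camera_model(name): a dict with "fov_y" (degrees; the focal length in pixels is half the picture's height over the tangent of half this angle, whatever the lens; pixels are square), "cx", "cy" (the principal point, pixels), "k1" (the pictures are not rectified: a ray, as slopes to the right and down, at radius r is drawn at 1 + k1 r^2 times it, then the intrinsics apply), "pose" (4x4, takes a point from camera to world coordinates); the wrist camera has in their place "tool_from_camera" (4x4, takes a point from camera to tool coordinates, whose origin is the TCP and whose axes are the flange's). Camera axes: x right, y down, z forward; pixel columns grow to the right and rows downward; lengths in mm; the calibration is good to about 2 mm. A picture is of the moment at which its call begins: read the wrist's pose just before it. camera_model takes no time and is no camera call.
- finish_job(): hands the job in, once; it reports no verdict.
The state is a dict: "clock": time; "qpos": joint angles; "qd": joint speeds; "tau": joint torques, N m; "eef_pos": TCP position; "tool_rot": TCP orientation; "force": force on the tool from outside, world axes, zero at the start; "torque": the same for the moment, N m; "width": finger opening in mm.
Only numpy, scipy, OpenCV 4.12 (cv2) and the standard library are available. Lean on these libraries where they do the work, as an engineer would, in place of code of your own. Each camera call takes 0.05 s, during which the arm holds its last target. There are 200 camera calls.

## Task

The test of the ultrasonic bath is over: first switch the bath off by turning the larger of its two knobs, the timer, fully anticlockwise to its stop. Then draw the probe straight up in its snug guide sleeve, without forcing it sideways, until the dark ring round its shaft has just come clear of the sleeve, and finish while holding it there, upright and still, its lower end still inside the sleeve to drip. Leave the small knob and everything else as they are.

Things in the scene. Friction and masses are not known exactly. Their poses are not given: they have to be found in the camera images.
- bath: Ultrasonic cleaning bath, fixed to the bench: 190 (its x) x 300 (its y) x 120 mm high, origin under its centre, z up. At its +y side a tank under a flat steel lid, at its -y side a grey control deck, both with their tops at z = 120. A round aluminium guide sleeve, outside diameter 36, stands up 25 mm out of the lid at (0, 45); the large timer knob is at (-45, -90) and the small heat knob at (58, -90) on the deck.
- timer (a joint): Timer knob, black, 44 mm across, with an upright bar grip 42 long, 14 thick, that stands from 12 to 44 mm above the deck. Value in rad: 0 = off, at its end stop, fully anticlockwise seen from above; it grows as the knob is turned clockwise (up to 4.7). At 0 the bar lies along the bath's x and its white pointer line points to the bath's -x, at a black mark on the deck. Stays where it is left; it takes about 0.05 N m to turn.
- timer_grip (a point): On the timer knob's axis, in the middle of the bar's grip height, 37 mm above the deck; it turns with the knob.
- heat_pointer (a point): On the white pointer of the small heat knob (26 mm across, 44 mm high over the deck), 11 mm off its axis, which is 103 mm from the timer's axis; not to be turned.
- sleeve_mouth (a point): Centre of the guide sleeve's upper rim, 145 mm above the bench. The sleeve's bore is vertical, 18 mm in diameter and 85 mm deep, open below; it is part of the bath.
- probe: Loose test probe, 0.22 kg: steel shaft 16 mm in diameter, 88 long, and above it a grey cylindrical grip 29 in diameter, 55 high, with thin black grooves. Origin at the centre of the shaft's lower end, z along the probe to the grip. At the start the shaft is fully in the sleeve, the grip resting on the rim (origin 88 mm below the mouth).
- probe_ring (a point): Centre of the lower edge of the dark ring painted round the probe's shaft. The ring, 6 mm wide, begins 35 mm and ends 41 mm below the grip, so it has come clear of the sleeve once the probe is drawn up by 41 mm.
- beaker: Small steel beaker, 40 mm across, 45 high, standing at the far left corner of the bath's lid; bystander. Origin under its centre.
- brush: White brush, 150 mm long, lying along the bath's y on the lid's near edge; bystander. Origin at its middle.
- bottle: White bottle, 64 mm across, 150 high, on the bench; bystander. Origin under its centre.
- jar: Amber jar, 70 mm across, 80 high, on the bench; bystander. Origin under its centre.
- cup: Steel cup, 72 mm across, 85 high, on the bench; bystander. Origin under its centre.
- mirror: Steel mouth mirror, about 170 mm long, in the low steel instrument tray; bystander. Origin at its middle.
- scaler: Thin steel scaler, 160 mm long, in the same tray; bystander. Origin at its middle.
Not all that is in view belongs to the job. What is shaped like the probe but blue, green or yellow is not meant.

How it is judged:
By the outcome, as a careful person would: the job done as asked, in the order asked, and still so for the second after the job is handed in, while the arm keeps its last pose, push and grip.
It also fails if it takes over 61 s, if anything falls off the work surface, if the arm or the gripper's body presses on something with over 40 N, if the wrist force passes 120 N, or if a joint passes its speed limit or range.

## Working session

There is one attempt and no reset: what is moved stays moved. The work goes in short steps, Python scripts to look and compute and a tool call to move; the robot and the scene stay as the last step left them, time stands still between calls to the robot, and variables do not carry over. Pictures are saved under pics/ and viewed, about 8 in all and at most 12, crops included, and the job is handed in when it is done.

Besides the shell and the picture viewer there is one more tool, called after "Request:" in YAML: its name, and indented under it one key for each argument. move_arm: Moves the arm, as the interface text tells. Its arguments: {"type":"object","properties":{"series":{"type":"array"},"claw":{"type":"number"}},"required":["series"]}

```bash
mkdir -p pics; python3 - <<'E'
from cell import *
import cv2,numpy as np
s=read_state();print(s)
for n in("scene","top"):
    m=camera_model(n);print(n,m)
    cv2.imwrite(f"pics/{n}1.png",get_image(n))
print(camera_model("wrist"))
cv2.imwrite("pics/wrist1.png",get_image("wrist"))
E
```

```text
{'clock': 0.0, 'qpos': array([-1.16779577,  0.6293534 ,  0.03844929,  1.5183657 , -0.0269967 ,
        0.99626662, -0.01999529]), 'qd': array([-0.00076   , -0.00079148, -0.00048835,  0.00095697,  0.0007032 ,
       -0.00150307,  0.00033768]), 'tau': array([ 5.38365439e-04, -5.63408375e+01,  1.22680720e+00, -1.93446225e+01,
        1.11327539e-02,  1.05422043e-02, -1.77146029e-05]), 'eef_pos': array([293.38221347, 579.3354009 , 230.38522593]), 'tool_rot': array([-3.13971810e+00,  3.19789837e-05,  2.67279275e+00]), 'force': array([ 0.07806582, -0.03746671,  0.38151076]), 'torque': array([-0.00477904,  0.07329739,  0.00330192]), 'width': 85.92884911757675}
scene {'fov_y': 50.17788286208005, 'cx': 320.70380912605873, 'cy': 240.35619018238518, 'k1': 0.028352719210636642, 'pose': array([[-7.65893668e-01,  5.04465091e-01, -3.98650047e-01,
         1.11086959e+03],
       [ 6.42919038e-01,  6.08459611e-01, -4.65222540e-01,
         6.48699551e+02],
       [ 7.87392177e-03, -6.12610702e-01, -7.90345575e-01,
         1.17211282e+03],
       [ 0.00000000e+00,  0.00000000e+00,  0.00000000e+00,
 
[... 260 characters left out ...]
.65958027e-03, -3.33049672e-03,
        -2.65131161e+00],
       [ 3.88392524e-03, -1.63462171e-01, -9.86541957e-01,
         1.29959181e+03],
       [ 0.00000000e+00,  0.00000000e+00,  0.00000000e+00,
         1.00000000e+00]])}
{'fov_y': 63.064819130687034, 'cx': 320.7562486095758, 'cy': 243.13485963472067, 'k1': -0.08230058149700531, 'tool_from_camera': array([[ 6.88552516e-04, -9.60289112e-01, -2.79005998e-01,
         7.15674909e+01],
       [ 9.99999743e-01,  6.04868551e-04,  3.86026306e-04,
         7.58759151e-01],
       [-2.01934905e-04, -2.79006192e-01,  9.60289282e-01,
        -1.41945543e+02],
       [ 0.00000000e+00,  0.00000000e+00,  0.00000000e+00,
         1.00000000e+00]])}
```

View pics/scene1.png

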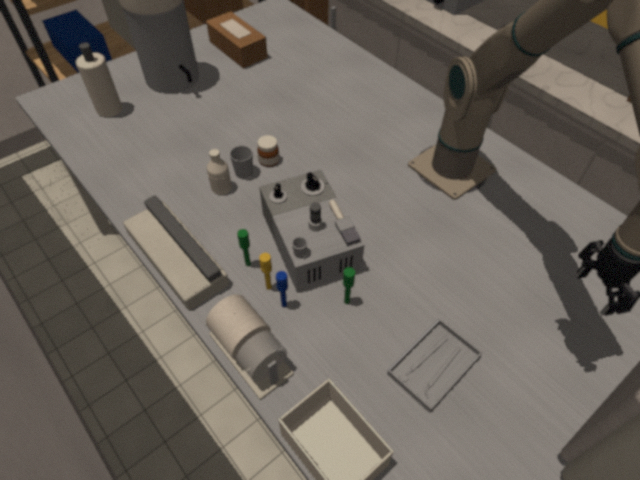

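View pics/top1.png

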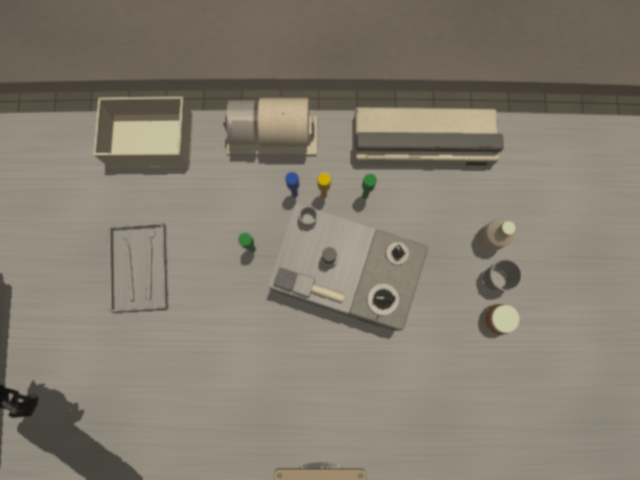

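The scene picture shows the bath in the middle: probe grip at (315,212), timer (312,184), heat knob (278,192). In the top view the probe is at (329,256), timer (383,299), heat knob (398,252), beaker (308,217), brush (310,285). The lookalikes are blue (292,180), yellow (324,180) and green (369,182) and (247,240). I choose the grey one in the sleeve on the lid. Next is one combined close crop.

```bash
cat > h.py <<'E'
import cv2,numpy as np
from cell import *
from scipy.spatial.transform import Rotation as Rn
def K(m):
    f=240/np.tan(np.radians(m["fov_y"]/2)); return f
def wristpose(s,m):
    T=np.eye(4);T[:3,:3]=Rn.from_euler("xyz",s["tool_rot"]).as_matrix();T[:3,3]=s["eef_pos"]
    return T@m["tool_from_camera"]
def ray(m,P,u,v):
    f=K(m);d=np.array([(u-m["cx"])/f,(v-m["cy"])/f]);p=d.copy()
    for _ in range(20): p=d/(1+m["k1"]*(p@p))
    r=P[:3,:3]@np.array([*p,1]);return P[:3,3],r/np.linalg.norm(r)
def plane(m,P,u,v,z):
    o,r=ray(m,P,u,v);return o+r*(z-o[2])/r[2]
def tri(a,b):
    (o1,r1),(o2,r2)=a,b
    t=np.linalg.lstsq(np.c_[r1,-r2],o2-o1,rcond=None)[0]
    p,q=o1+t[0]*r1,o2+t[1]*r2;return (p+q)/2,np.linalg.norm(p-q)
def proj(m,P,X):
    c=P[:3,:3].T@(np.asarray(X)-P[:3,3]);p=c[:2]/c[2];p=p*(1+m["k1"]*(p@p));return K(m)*p+[m["cx"],m["cy"]]
E
python3 - <<'E'
import cv2,numpy as np
a=cv2.imread("pics/scene1.png")[165:290,250:370];b=cv2.imread("pics/top1.png")[195:335,260:440]
a=cv2.resize(a,None,fx=3.3,fy=3.3,interpolation=cv2.INTER_CUBIC);b=cv2.resize(b,None,fx=2.2*1,fy=2.2,interpolation=cv2.INTER_CUBIC)
H=max(a.shape[0],b.shape[0]);c=np.zeros((H,a.shape[1]+b.shape[1],3),np.uint8);c[:a.shape[0],:a.shape[1]]=a;c[:b.shape[0],a.shape[1]:]=b
c=cv2.convertScaleAbs(c,alpha=1.5);print(c.shape,a.shape);cv2.imwrite("pics/crop1.png",c)
E
```

```text
(412, 792, 3) (412, 396, 3)
```

View pics/crop1.png

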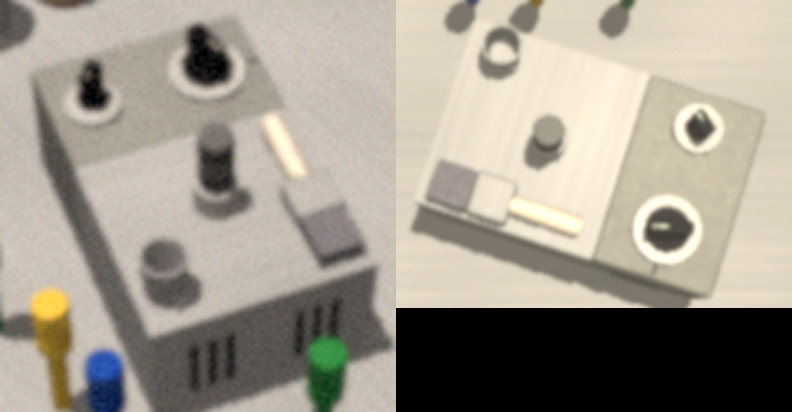

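The crop confirms the grey grip standing in the sleeve, grip top at about (315,207) in scene and (329,254) in top. The timer disc centre is at (313,186) in scene and (383,299) in top. Its pointer aims roughly left in the top view, about a quarter turn clockwise from the mark.

```bash
python3 - <<'E'
from h import *
ms,mt=camera_model("scene"),camera_model("top");Ps,Pt=ms["pose"],mt["pose"]
def T(a,b): return tri(ray(ms,Ps,*a),ray(mt,Pt,*b))
for n,a,b in[("probe top",(315.2,207.4),(329.1,254.1)),("timer disc",(312.7,186.2),(383.2,299.1)),("heat disc",(278.2,196.2),(397.3,253.2))]:print(n,*T(a,b))
# top-view lid corners at z=120
C=lambda u,v:(260+(u-396)/2.2,195+v/2.2)
for n,p in[("far lid corner",(473,18)),("deck far right",(765,112)),("deck near right",(709,296)),("near lid",(418,203)),("split far",(649,74)),("split near",(595,260))]:
    print(n,plane(mt,Pt,*C(*p),120).round(1))
t=plane(mt,Pt,*C(667,229),122);h=plane(mt,Pt,*C(698,128),122);p=plane(mt,Pt,*C(548,130),145+55)
print("timer",t,"heat",h,"dist",np.linalg.norm(t-h),"probe",p)
d=h-t;yaw=np.arctan2(d[1],d[0]);print("yaw",yaw)
R=Rn.from_euler("z",yaw).as_matrix();bo=t-R@[-45,-90,0];print("bath",bo,"exp probe",bo+R@[0,45,0])
for q in [(652,226),(668,226)]: 
    w=plane(mt,Pt,*C(*q),164); print("pointer in bath about timer",R.T@(w-t))
E
```

```text
probe top [559.44423115 -18.81938767 192.11457724] 1.08464322385593
timer disc [ 474.01726908 -133.86022934  120.54856345] 2.0783452485307596
heat disc [ 572.09515219 -165.4728143   120.4150846 ] 2.0272923496143305
far lid corner [681.7  53.8 120. ]
deck far right [ 588.9 -232.2  120. ]
deck near right [ 411. -174.  120.]
near lid [499.  104.7 120. ]
split far [ 626.2 -119.1  120. ]
split near [445.1 -65.4 120. ]
timer [ 474.65496695 -134.42562874  122.        ] heat [ 572.6152701  -165.94030475  122.        ] dist 102.90478995754152 probe [558.67975843 -19.077454   200.        ]
yaw -0.31125210337267506
bath [545.05532912 -62.53133824 122.        ] exp probe [558.83661589 -19.69354961 122.        ]
pointer in bath about timer [-5.70791645 17.66110017 42.        ]
pointer in bath about timer [-1.14638488  3.55755975 42.        ]
```

The heights and distances agree: timer about 121 mm, knob spacing 102.9 mm (should be 103), probe top about 195 mm (should be 200). I'm moving toward the timer.

Request:
move_arm:
  series:
    - [[-0.038,-0.044,-0.012],0.12]
    - [[-0.076,-0.088,-0.024],0.24]
    - [[-0.114,-0.132,-0.036],0.36]
    - [[-0.152,-0.176,-0.048],0.48]
    - [[-0.19,-0.22,-0.06],0.6]
  claw: 1

```text
clock: 0.78
eef_pos: [363.8, 295.5, 291.2]
tool_rot: [-3.141, 0.001, 2.069]
force: [1.1, -0.1, 0.4]
width: 85.2
```

Request:
move_arm:
  series:
    - [[-0.058,-0.015,0],0.1]
    - [[-0.116,-0.03,0],0.2]
    - [[-0.174,-0.045,0],0.3]
    - [[-0.232,-0.06,0],0.4]
    - [[-0.29,-0.075,0],0.5]

```text
clock: 1.4
eef_pos: [436.6, 3.2, 291.7]
tool_rot: [3.142, 0.001, 1.566]
force: [0.6, -0.1, -0.2]
width: 85.7
```

Request:
move_arm:
  series:
    - [[-0.045,0.012,0],0]
    - [[-0.09,0.025,0],0]
    - [[-0.137,0.037,0.015],0]
    - [[-0.137,0.037,0.03],0]
    - [[-0.137,0.037,0.03],0]

```text
clock: 2.02
eef_pos: [471.8, -133.1, 260.6]
tool_rot: [-3.138, -0.0, 1.566]
force: [0.1, 1.1, 0.7]
width: 85.2
```

```bash
python3 - <<'E'
from h import *
s=read_state();m=camera_model("wrist");im=get_image("wrist");P=wristpose(s,m);cv2.imwrite("pics/w2.png",im)
np.save("w2P.npy",P);print(s["eef_pos"],s["tool_rot"],s["qpos"])
print(proj(m,P,[474,-134,122]),proj(m,P,[474,-134,164]),proj(m,P,[559,-19,200]))
cv2.imwrite("pics/w2b.png",cv2.convertScaleAbs(im,alpha=1.6))
E
```

```text
[ 471.77339923 -133.13160736  260.56176489] [-3.13813565e+00 -4.68622221e-04  1.56589614e+00] [-0.1368033   0.40004995  0.49497693  1.92074174 -0.24103603  0.88254328
  0.47521628]
[324.69349149 231.91365976] [325.13722469 248.42409689] [499.85054607  43.19244529]
```

View pics/w2b.png

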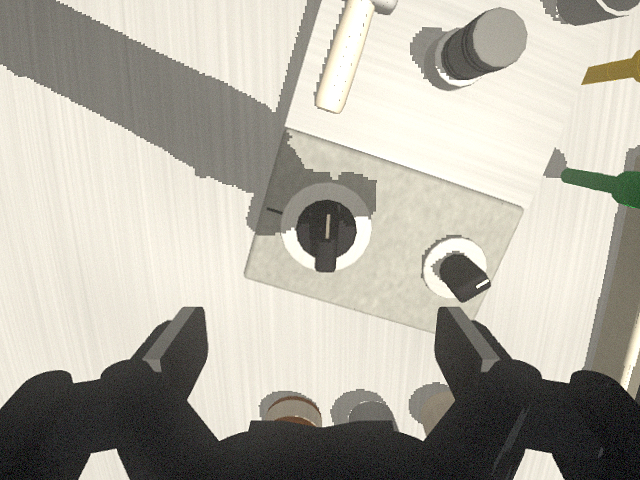

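The wrist view shows the timer disc centre at about (326,227) and its bar nearly vertical, with the pointer from (329,214) to (327,238). The deck mark is at (275,211), the untouched heat knob at (460,272), and the probe grip top at (499,38). Next I refine the timer and probe positions from this view.

```bash
python3 - <<'E'
from h import *
m=camera_model("wrist");P=np.load("w2P.npy");im=cv2.imread("pics/w2.png");g=cv2.cvtColor(im,cv2.COLOR_BGR2GRAY)
mt=camera_model("top");Pt=mt["pose"];ms=camera_model("scene")
# dark knob blob
r=np.zeros_like(g);r[190:285,285:365]=(g[190:285,285:365]<48)*255
n,l,st,c=cv2.connectedComponentsWithStats(r);i=1+st[1:,4].argmax();print("dark blob",st[i],c[i])
for uv,z in[((326,227),121),((327,230),132)]:print("timer",uv,plane(m,P,*uv,z))
print("tri timer disc w/top",*tri(ray(m,P,326,227),ray(mt,Pt,383.2,299.1)))
for uv in[(329,214),(327,238)]:print("ptr",plane(m,P,*uv,164))
r=g[5:75,465:530];print(g[38,462:535:4],g[5:80:4,499])
print("probe top 200",plane(m,P,499,38,200));print("tri",*tri(ray(m,P,499,38),ray(mt,Pt,329.1,254.1)))
# pointer line
y,x=np.where((im[205:250,315:340].min(2)>75)|((im[205:250,315:340,2].astype(int)>70)));x+=315;y+=205
print(len(x),x.min(),x.max(),y.min(),y.max(),np.polyfit(y,x,1) if len(x)>5 else 0)
E
```

```text
dark blob [ 296  200   60   72 2093] [323.33827043 227.32871476]
timer (326, 227) [ 474.97943977 -130.50415841  121.        ]
timer (327, 230) [ 475.58333082 -130.00887723  132.        ]
tri timer disc w/top [ 475.84429497 -137.28162225   94.48629199] 1.3173286710936714
ptr [ 476.42735591 -111.63952772  164.        ]
ptr [ 475.18569775 -127.11307503  164.        ]
[ 37  43  50 103 107 107 106 107 105 102 107 106 107 105 104 104 108 150
 149] [144 101 103 104 106 105 103 105 103 104 107 107 106 106 106 105  47 152
 155]
probe top 200 [558.38657393 -16.61665622 200.        ]
tri [557.39708298 -18.25461042 203.9893733 ] 2.05651163025689
81 326 329 214 238 [-5.14247176e-02  3.39023680e+02]
```

Request:
move_arm:
  series:
    - [[0.002,0.003,0.03],0.03]
    - [[0.002,0.003,0.06],0.066]
    - [[0.002,0.003,0.09],0.066]
    - [[0.002,0.003,0.115],0.066]
    - [[0.002,0.003,0.122],0.066]
  claw: 0.6

```text
clock: 2.7
eef_pos: [474.9, -128.9, 138.7]
tool_rot: [-3.138, -0.001, 1.504]
force: [-0.5, -0.4, 0.3]
width: 51.2
```

```bash
python3 - <<'E'
from h import *
s=read_state();m=camera_model("wrist");im=get_image("wrist");P=wristpose(s,m);cv2.imwrite("pics/w3.png",cv2.convertScaleAbs(im,alpha=1.6))
print(s["eef_pos"],s["tool_rot"],s["force"],s["width"])
E
```

```text
[ 474.85409447 -128.94583842  138.69753176] [-3.13807974e+00 -1.31783838e-03  1.50361338e+00] [-0.53551254 -0.37622855  0.25823536] 51.16325872759992
```

View pics/w3.png

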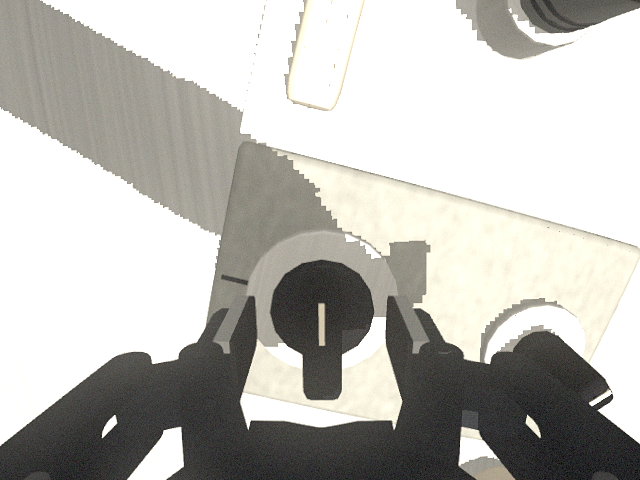

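```bash
python3 - <<'E'
from h import *
s=read_state();m=camera_model("wrist");P=wristpose(s,m)
for uv,z in[((322,301),121),((322,313),132),((320.5,303),164),((321.5,346),164),((322,398),164),((322,398),145)]:print(uv,z,plane(m,P,*uv,z).round(1))
print(proj(m,P,s["eef_pos"]))
E
```

```text
(322, 301) 121 [ 475.  -130.6  121. ]
(322, 313) 132 [ 475.  -131.1  132. ]
(320.5, 303) 164 [ 475.8 -111.7  164. ]
(321.5, 346) 164 [ 475.1 -127.6  164. ]
(322, 398) 164 [ 473.8 -148.8  164. ]
(322, 398) 145 [ 472.9 -163.6  145. ]
[321.61291072 316.43915882]
```

The fingers straddle the bar squarely: disc centre (322,301), pointer (320,303) to (321,346). The axis is at (475,-131), 2 mm off the TCP. I shift and close.

Request:
move_arm:
  series:
    - [[-0.002,0,0.001],0]
    - [[-0.002,0,0.001],0]
    - [[-0.002,0,0.001],0]
    - [[-0.002,0,0.001],0]
    - [[-0.002,0,0.001],0]
  claw: 0

```text
clock: 3.38
eef_pos: [475.1, -131.3, 138.7]
tool_rot: [-3.14, -0.001, 1.503]
force: [-1.3, 0.3, 6.2]
width: 13.0
```

Request:
move_arm:
  series:
    - [[0,0,0],-0.12]
    - [[0,0,0],-0.25]
    - [[0,0,0],-0.38]
    - [[0,0,0],-0.51]
    - [[0,0,0],-0.64]

```text
clock: 4.0
eef_pos: [475.1, -131.3, 138.8]
tool_rot: [-3.141, -0.002, 2.147]
force: [-0.7, -0.1, -5.0]
width: 13.1
```

```bash
python3 - <<'E'
from cell import *
s=read_state();print(s["force"],s["torque"],s["tool_rot"],s["qpos"])
E
```

```text
[-0.667512   -0.06054879 -4.9975373 ] [ 0.00520955 -0.02118944  0.0181231 ] [-3.14088321e+00 -2.08038953e-03  2.14718711e+00] [ 0.06977766  0.55792675  0.20900526  2.04222122 -0.20893556  0.56317837
  1.00182515]
```

Request:
move_arm:
  series:
    - [[0,0,0],-0.13]
    - [[0,0,0],-0.26]
    - [[0,0,0],-0.39]
    - [[0,0,0],-0.5]
    - [[0,0,0],-0.56]

```text
clock: 4.62
eef_pos: [474.9, -131.4, 138.8]
tool_rot: [3.141, -0.002, 2.709]
force: [0.4, -0.4, -3.5]
width: 12.8
```

```bash
python3 - <<'E'
from cell import *
s=read_state();print(s["force"],s["torque"],s["tool_rot"],s["qpos"])
E
```

```text
[ 0.39754103 -0.43049352 -3.52703853] [-0.05254249 -0.09429379 -0.12584334] [ 3.14112647e+00 -2.11346368e-03  2.70904906e+00] [ 0.18193792  0.54873766  0.04593191  2.03928298 -0.04706016  0.55650742
  1.39940131]
```

Request:
move_arm:
  series:
    - [[0,0,0],-0.05]
    - [[0,0,0],-0.1]
    - [[0,0,0],-0.15]
    - [[0,0,0],-0.2]
    - [[0,0,0],-0.2]

```text
clock: 5.25
eef_pos: [474.9, -131.5, 138.9]
tool_rot: [3.14, -0.002, 2.904]
force: [0.9, 2.6, -3.1]
width: 13.1
```

```bash
python3 - <<'E'
from cell import *
s=read_state();print(s["force"],s["torque"],s["tool_rot"],s["qpos"])
E
```

```text
[ 0.94279235  2.63774926 -3.07131362] [ 0.36873867 -0.13353086 -2.27856731] [ 3.13958719e+00 -1.99735276e-03  2.90430714e+00] [ 0.22279555  0.54771289 -0.01185807  2.03812026  0.00778573  0.55775177
  1.53956494]
```

The moment of −2.3 N m and yaw of 2.90 (the stop is expected at 2.83) show the stop has been reached. I release without turning back and check.

Request:
move_arm:
  series:
    - [[0,0,0],0]
    - [[0,0,0],0]
    - [[0,0,-0.01],0]
    - [[0,0,-0.06],0]
    - [[0,0,-0.12],0]
  claw: 0.6

```text
clock: 5.88
eef_pos: [474.3, -131.6, 260.3]
tool_rot: [3.14, -0.004, 2.906]
force: [2.4, -0.4, -0.4]
width: 51.4
```

```bash
python3 - <<'E'
from h import *
s=read_state();m=camera_model("wrist");im=get_image("wrist");P=wristpose(s,m);cv2.imwrite("pics/w4.png",cv2.convertScaleAbs(im,alpha=1.6))
np.save("w4P.npy",P);print(s["eef_pos"],s["tool_rot"],s["force"],s["width"])
E
```

```text
[ 474.3419133  -131.59692977  260.31566578] [ 3.14011144 -0.00388379  2.90593915] [ 2.42399119 -0.39053174 -0.43445169] 51.41339830326843
```

View pics/w4.png

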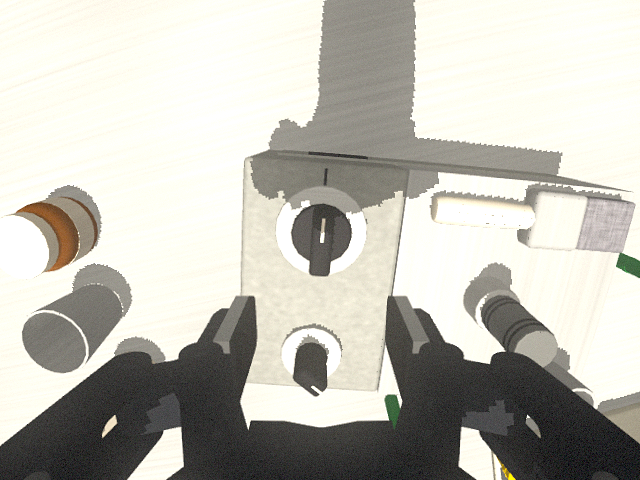

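The pointer, from (323,218) to (322,243), now points at the mark at (326,177). The heat knob, brush and others are unchanged. Grip top is now seen at about (537,348). Next I compute the pointer angle and the probe position.

```bash
python3 - <<'E'
from h import *
m=camera_model("wrist");P=np.load("w4P.npy");P2=np.load("w2P.npy");im=cv2.imread("pics/w4.png")
mt=camera_model("top");ms=camera_model("scene")
r=im[205:250,312:333].astype(int);y,x=np.where(r[...,2]>115);x+=312;y+=205
f=np.polyfit(y,x,1);a=plane(m,P,f[0]*215+f[1],215,164);b=plane(m,P,f[0]*245+f[1],245,164)
d=a-b;print(len(x),f,"ptr az",np.degrees(np.arctan2(d[1],d[0])))
q=plane(m,P,326,177,120);c=plane(m,P,321.5,229.5,121);e=q-c;print("axis",c,"mark az",np.degrees(np.arctan2(e[1],e[0])))
h=plane(m,P,311.5,354,121);e=c-h;print("heat",h,"knob line az",np.degrees(np.arctan2(e[1],e[0])),np.linalg.norm(e))
rs=[ray(m,P,537,348),ray(m,P2,499,38),ray(mt,mt["pose"],329.1,254.1),ray(ms,ms["pose"],315.2,207.4)]
print("w2/w4",*tri(rs[0],rs[1]));print("probe@200",plane(m,P,537,348,200),plane(m,P2,499,38,200))
A=sum(np.eye(3)-np.outer(r,r) for o,r in rs);B=sum((np.eye(3)-np.outer(r,r))@o for o,r in rs);print("all",np.linalg.solve(A,B))
Rb=Rn.from_euler("z",-0.311).as_matrix();print("exp from axis",c+Rb@[45,135,0])
E
```

```text
106 [-1.34053843e-01  3.53404266e+02] ptr az 159.19552686248693
axis [ 474.06493764 -129.72297334  121.        ] mark az 161.7748970785972
heat [ 574.44811582 -162.13326134  121.        ] knob line az 162.10651003982105 105.48558777145482
w2/w4 [558.11845456 -15.81251771 199.25835428] 1.7217692366319073
probe@200 [556.95284025 -15.55738678 200.        ] [558.38657393 -16.61665622 200.        ]
all [559.86167693 -16.2757632  196.21095691]
exp from axis [558.21765956 -14.96967538 121.        ]
```

Request:
move_arm:
  series:
    - [[-0.018,0.044,0],0]
    - [[-0.036,0.088,0],0]
    - [[-0.054,0.132,0],0]
    - [[-0.054,0.132,0.012],0]
    - [[-0.054,0.132,0.012],0]
  claw: 0.8

```text
clock: 6.55
eef_pos: [561.2, -17.7, 256.5]
tool_rot: [-3.142, 0.008, 2.906]
force: [-0.5, -0.2, 0.1]
width: 68.7
```

```bash
python3 - <<'E'
from h import *
im=cv2.imread("pics/w4.png");print(im[206:250:3,316:331,2])
s=read_state();m=camera_model("wrist");im=get_image("wrist");P=wristpose(s,m);cv2.imwrite("pics/w5.png",cv2.convertScaleAbs(im,alpha=1.6))
np.save("w5P.npy",P);print(s["eef_pos"],s["tool_rot"],s["force"],s["width"],proj(m,P,[558,-16,200]))
E
```

```text
[[ 72  72  62  69  66  67  67  62  62  62  58  61  45  61  58]
 [ 67  64  61  67  58  59  69  61  56  53  61  58  67  67  70]
 [ 64  62  70  62  67  66  62  69  70  75  53  67  62  72  59]
 [ 74  61  64  64  64  67  70  67  59  67  67  56  69  67  69]
 [ 69  67  67  78  70  77 126 141 133  96  72  64  74  67  74]
 [ 69  69  78  69  67  74 190 202 206 126  67  66  80  70  64]
 [ 80  72  78  62  61 114 194 205 178 101  66  67  70  72  69]
 [ 67  70  78  80  62 150 194 206 141  80  70  75  75  61  64]
 [ 90  86  82  78  69 182 200 208 126  64  77  59  80  64  74]
 [ 80  94  90  88 138 250 255 255 218  80  93  96  78  69  80]
 [101  91  88  83 194 255 255 255 174  86  93  93  91  86  90]
 [ 96  94  96  70 250 255 255 251 123  90  98  85  91  78  85]
 [ 98  98  96  78 229 255 255 208  94  99  86  86  88  85  80]
 [ 94  96  90  93  90 102  91  91  94  94  93  91  98  85  77]
 [ 96  99  96 101  98 102  98  94  99  98 102  82  85  82  75]]
[561.15270565 -17.70840371 256.46177426] [-3.14151918  0.00848555  2.9062777 ] [-0.46917632 -0.15066812  0.06669081] 68.69338732686116 [320.63892465 260.69318456]
```

View pics/w5.png

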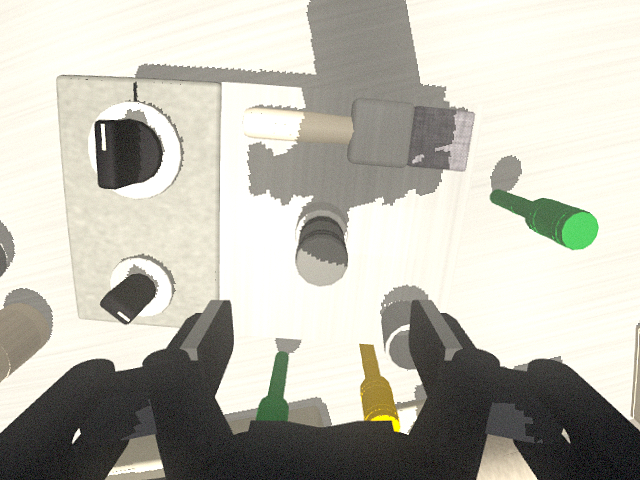

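The picture shows the timer pointer at (103,122)–(104,150), in line with the mark's direction. The grip top circle is at about (322,261), against a prediction of (320.6,260.7) for (558,-16,200), so the position is confirmed. Its shadow ring and sleeve are below, and the lid neighbours are clear of the fingers.

Request:
move_arm:
  series:
    - [[0.0035,0.001,0.0],0]
    - [[0.0035,0.001,0.025],0]
    - [[0.0035,0.001,0.055],0]
    - [[0.0035,0.001,0.08],0]
    - [[0.0035,0.001,0.08],0]

```text
clock: 7.22
eef_pos: [557.3, -17.7, 175.9]
tool_rot: [-3.14, 0.006, 2.904]
force: [-0.2, -0.5, 0.1]
width: 68.4
```

```bash
python3 - <<'E'
from h import *
P0=np.load("w5P.npy");m=camera_model("wrist")
a,b=plane(m,P0,103,122,164),plane(m,P0,104,150,164);d=a-b;print("ptr az",np.degrees(np.arctan2(d[1],d[0])))
s=read_state();print(s["eef_pos"],s["tool_rot"],s["force"],s["width"],s["qd"])
g=cv2.cvtColor(get_image("wrist"),cv2.COLOR_BGR2GRAY);P=wristpose(s,m);cv2.imwrite("pics/w6.png",cv2.convertScaleAbs(g,alpha=1.6))
for X in([558,-16,200],[558,-16,145]):print(proj(m,P,X))
E
```

```text
ptr az 161.0851404224083
[557.27581228 -17.66315259 175.91837464] [-3.14046354  0.00601206  2.90356502] [-0.20057621 -0.48499007  0.05797962] 68.41346783078369 [-0.00180622 -0.03275476 -0.00079756 -0.04263049 -0.00099322  0.01702377
  0.00038307]
[323.00921045 348.44987067]
[322.49907547 286.05669962]
```

View pics/w6.png

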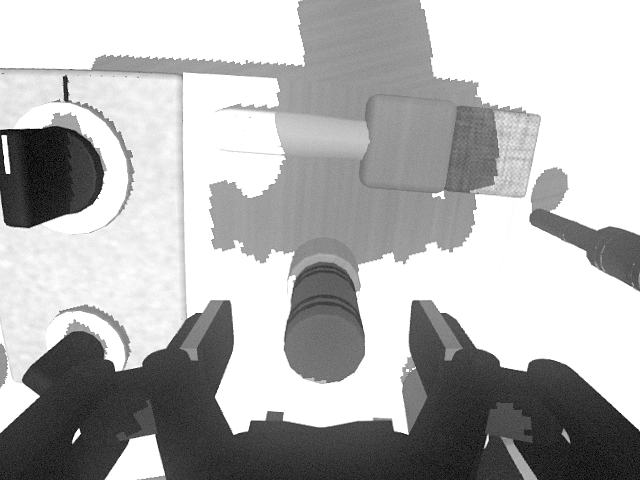

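Grip top is at columns 285–364 (centre 324.5), row 345. The finger pads' inner edges are at 233 and 411 (middle 322). I check a small calibration inconsistency before closing.

```bash
python3 - <<'E'
from h import *
s=read_state();m=camera_model("wrist");P=wristpose(s,m)
print(m["tool_from_camera"].round(4),m["cx"],s["eef_pos"],s["tool_rot"]);print(proj(m,P,s["eef_pos"]))
o=plane(m,P,324.5,345,200);t=plane(m,P,322,300,s["eef_pos"][2]+5);R=Rn.from_euler("xyz",s["tool_rot"]).as_matrix()
print(o,R.T@(o-s["eef_pos"]),R.T@(t-s["eef_pos"]),R.T@(plane(m,P,323.5,290,145)-s["eef_pos"]))
E
```

```text
[[ 7.000000e-04 -9.603000e-01 -2.790000e-01  7.137710e+01]
 [ 1.000000e+00  6.000000e-04  3.000000e-04  9.272000e-01]
 [-1.000000e-04 -2.790000e-01  9.603000e-01 -1.419499e+02]
 [ 0.000000e+00  0.000000e+00  0.000000e+00  1.000000e+00]] 320.7562486095758 [558.45918865 -17.50299328 177.12738437] [-3.14122702  0.00863417  2.9036798 ]
[318.28579898 315.36711472]
[558.63920041 -15.1928143  200.        ] [  0.1720123    2.27916602 -22.87578831] [ 9.0340381   1.45690181 -5.0787228 ] [-2.67808199  2.31361499 32.15086175]
```

Request:
move_arm:
  series:
    - [[0,0.001,0.007],0]
    - [[0,0.001,0.014],0]
    - [[0,0.001,0.02],0]
    - [[0,0.001,0.02],0]
    - [[0,0.001,0.02],0]
  claw: 0.5

```text
clock: 7.9
eef_pos: [559.0, -16.6, 157.2]
tool_rot: [-3.141, 0.009, 2.904]
force: [0.3, 0.2, 0.5]
width: 42.7
```

```bash
python3 - <<'E'
from h import *
s=read_state();m=camera_model("wrist");g=cv2.cvtColor(get_image("wrist"),cv2.COLOR_BGR2GRAY);P=wristpose(s,m)
print(s["eef_pos"],s["tool_rot"],s["force"],s["torque"],s["width"])
cv2.imwrite("pics/w7.png",cv2.convertScaleAbs(g[200:480,180:470],alpha=2))
E
```

```text
[558.98737738 -16.58383392 157.18028116] [-3.14121963  0.00880378  2.9037134 ] [0.26249395 0.15198146 0.50585025] [0.02952453 0.02089928 0.0257136 ] 42.66976589668754
```

View pics/w7.png

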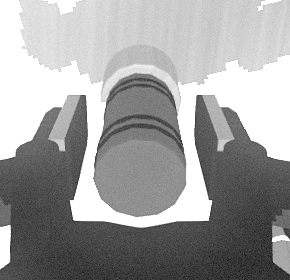

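The grip sits centred between the pads: top at crop columns 94–187, pads at 87 and 195. I close.

Request:
move_arm:
  series:
    - [[0,0,0],0]
    - [[0,0,0],0]
    - [[0,0,0],0]
    - [[0,0,0],0]
    - [[0,0,0],0]
  claw: 0

```text
clock: 8.57
eef_pos: [559.2, -16.7, 157.6]
tool_rot: [-3.141, 0.009, 2.904]
force: [-1.1, -0.5, 4.4]
width: 28.0
```

```bash
python3 - <<'E'
from h import *
s=read_state();R=Rn.from_euler("xyz",s["tool_rot"]).as_matrix()
print(s["eef_pos"],s["tool_rot"],s["force"],s["torque"],s["width"]);print("tool frame",R.T@s["force"],R.T@s["torque"])
E
```

```text
[559.17385736 -16.68168946 157.5803695 ] [-3.14125928  0.00941054  2.9036202 ] [-1.09562774 -0.46251095  4.43184644] [-0.09245424  0.20634761  0.01594502] 27.99499165074617
tool frame [ 0.91397397 -0.70923205 -4.44040774] [ 0.13833539  0.17873206 -0.01730716]
```

Width is 28 mm and the side forces are about 1 N, so the grip is good. I draw up gently.

Request:
move_arm:
  series:
    - [[0,0,-0.002],0]
    - [[0,0,-0.005],0]
    - [[0,0,-0.008],0]
    - [[-0.0001,0,-0.01],0]
    - [[-0.0001,0,-0.01],0]

```text
clock: 9.2
eef_pos: [559.3, -16.7, 167.7]
tool_rot: [-3.141, 0.01, 2.904]
force: [0.0, 0.2, -2.0]
width: 27.6
```

```bash
python3 - <<'E'
from h import *
s=read_state();R=Rn.from_euler("xyz",s["tool_rot"]).as_matrix()
print(s["eef_pos"],s["tool_rot"],s["width"]);print("tool frame",R.T@s["force"],R.T@s["torque"])
E
```

```text
[559.31782635 -16.70523032 167.7480855 ] [-3.14133954  0.00977972  2.90359201] 27.61940242574569
tool frame [0.01883933 0.18168151 2.04407203] [ 0.03348024  0.05790417 -0.0060298 ]
```

Request:
move_arm:
  series:
    - [[-0.0001,0,-0.008],0]
    - [[-0.0001,0,-0.016],0]
    - [[-0.0002,0,-0.024],0]
    - [[-0.0003,0,-0.03],0]
    - [[-0.0003,0,-0.0325],0]

```text
clock: 9.82
eef_pos: [559.5, -16.7, 200.9]
tool_rot: [-3.142, 0.011, 2.904]
force: [0.2, 0.4, -2.8]
width: 27.8
```

Request:
move_arm:
  series:
    - [[0,0,0],0]
    - [[0,0,0],0]
    - [[0,0,0],0]

```text
clock: 10.2
eef_pos: [559.4, -16.7, 200.6]
tool_rot: [-3.141, 0.01, 2.904]
force: [0.3, -0.2, -1.7]
width: 27.9
```

```bash
python3 - <<'E'
from h import *
s=read_state();R=Rn.from_euler("xyz",s["tool_rot"]).as_matrix()
print(s["eef_pos"],s["tool_rot"],s["width"],s["qd"].round(3));print("tool frame",R.T@s["force"],R.T@s["torque"])
m=camera_model("wrist");P=wristpose(s,m);w=get_image("wrist");a=get_image("scene")
w=cv2.resize(w[200:400,220:420],None,fx=2,fy=2,interpolation=cv2.INTER_CUBIC);a=cv2.resize(a[150:250,260:360],None,fx=4,fy=4,interpolation=cv2.INTER_CUBIC)
cv2.imwrite("pics/f1.png",cv2.convertScaleAbs(np.hstack([w,a]),alpha=1.5))
E
```

```text
[559.37090332 -16.65501075 200.59000895] [-3.14143891  0.01007495  2.90369628] 27.911575056154458 [-0.001 -0.002  0.001  0.    -0.001  0.002  0.001]
tool frame [-0.33095152 -0.15919135  1.6715992 ] [ 0.02108807  0.0495459  -0.04369152]
```

View pics/f1.png

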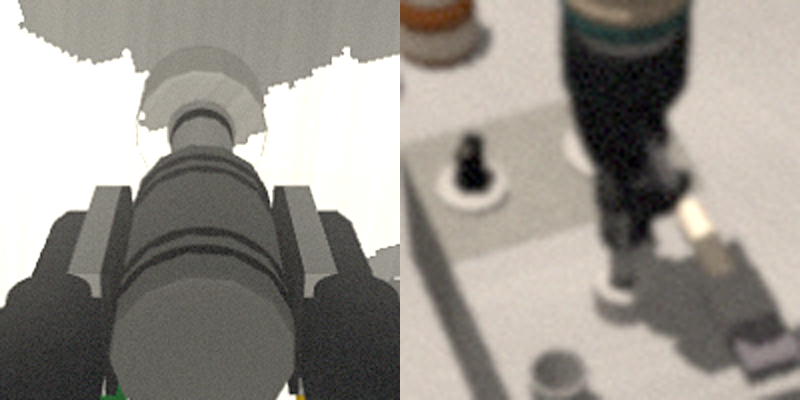

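The wrist crop shows the dark ring whole at (202,118), just above the sleeve rim, with the shaft still inside the sleeve. The lift is 43.0 mm, side forces are under 0.4 N and the arm is still. I hand in.

```bash
python3 -c "
from cell import *
s=read_state();print(s['clock'],s['eef_pos'],s['force']);print(finish_job())"
```

```text
10.3 [559.39393935 -16.65968047 200.62415934] [ 0.33753923  0.60967852 -1.71890978]
the job is handed in; nothing more can be done
None
```

The bath is switched off, the probe is drawn up and held in the sleeve, and the job was handed in at 10.3 s of the 61 s allowed.

- **Timer:** I turned the knob anticlockwise until it pressed against its stop with about 2.3 N m. Afterwards the pointer read about 161° against 162° for the bath's axis and the deck mark. One rough line fit gave 159°. I put that down to the crude fit, because a later view gave 161°.
- **Probe:** I gripped it at 28 mm and drew it straight up 43.0 mm, with side forces of about 1 N or less at each check. The last picture shows the dark ring just clear of the rim and the lower end of the shaft still in the sleeve. The arm was still, and the downward force of about 1.7 N is a little under the probe's weight of about 2.2 N.
- **Other checks:** The tool read about 0.6° of tilt throughout, which I could not correct with the moves available. The wrist camera was about 1.5 mm off sideways, so I centred the grip on the finger pads seen in the picture. I did not touch the small knob or the other objects.

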